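# Build up two battery modules in their assembly nests

## Robot

A 6-joint arm with a two-finger parallel gripper is mounted at the origin on the work surface. World frame = base frame: x ahead of the robot, y to its left, z up, the work surface at z = 0. Lengths are in m, angles in rad, forces in N, time in s.
With the tool pointing down it reaches from about 0.375 to 0.9 m from the base axis. Payload 3.1 kg.
Tool frame: the origin (TCP) lies at the centre of the arm's flange, where the gripper is bolted on; the fingertips stand 182 mm ahead of it and the grasp point (between the pads) lies 164 mm ahead of it (tip_reach is the distance from the TCP to the fingertips, in m); z points along the fingers, y is the line along which they close (so a half turn about z gives the same grasp; the last joint's range is limited). The gripper opens to 87 mm and grips with 3 to 60 N. Pads are 19 mm wide; open, the fingers measure 117 mm over their backs; the gripper's body (75 mm by 190 mm) begins 51 mm behind the grasp point.
Start: joints at [-1.431, 0.527, 1.433, -0, 1.181, -0.178], TCP at [0.196, -0.593, 0.405] pointing down, gripper open.
Joint ranges: [-3.08, 3.08], [-0.75, 2.2], [0.22, 2.44], [-1.43, 4.57], [0, 2.65], [-2.85, 2.85]. Speed limits (rad/s): [2.79, 2.79, 3.14, 3.14, 3.14, 3.14].

## Interface

Orientations are given as [roll, pitch, yaw] about the fixed x, y, z axes, in that order (R = Rz(yaw) Ry(pitch) Rx(roll)).
In Python, from rig import * gives the robot as it stands. Calls block until the motion is done:
- movep(position, orientation): joint-space move of the TCP to a pose.
- move_straight(position, max_speed=0.15, frame=None, threshold=None): straight line of the TCP; frame=None keeps the orientation; max_speed is the mean speed in m/s. With threshold (N) it stops when the force on the tool has changed by that much, and returns True; else False.
- movej(angles): joint-space move.
- gripper_to(opening, grip_force=None): opening from 0.0 (shut) to 1.0 (fully open); grip_force is the grip in N (None keeps the last); returns when the fingers have stopped.
- pause(seconds).
- inverse_kinematics(position, orientation): joint angles nearest the present ones, or None.
- grab_frame(name): name is "scene" or "top"; returns (picture, depth): 480x640x3 uint8, red, green, blue; 480x640 float32, m along the optical axis (not along the pixel's ray), 0 where there is no reading.
- camera_info(name): a dict with "mtx" (3x3 intrinsics, pixels), "distortion" ([k1, k2, p1, p2, k3] as OpenCV has them; the pictures are not rectified), "R" (3x3) and "t" (3): a world point X has camera coordinates R X + t. Camera axes: x right, y down, z forward; pixel columns grow to the right and rows downward; lengths in m; the calibration is good to about 2 mm. A picture is of the moment at which its call begins. camera_info takes no time and is no camera call.
A pose or a line that the arm cannot do raises IKError and nothing moves.
- finish_job(): hands the job in; it is judged then, once.
Readings, each from a call of its own:
- get_time_s(): time.
- get_joint_pos(): joint angles.
- get_qd(): joint speeds.
- get_tau(): joint torques, N m.
- get_tcp_pos(): TCP position.
- get_orientation(): TCP orientation.
- get_ft_force(): force on the tool from outside, world axes, zero at the start.
- get_ft_torque(): the same for the moment, N m.
- get_width(): opening from 0.0 (shut) to 1.0 (fully open).
- get_gripper_force(): force on a finger pad.
Only numpy, scipy, OpenCV 4.12 (cv2) and the standard library are available. Lean on these libraries where they do the work, as an engineer would, in place of code of your own. Each camera call takes 0.05 s, during which the arm holds its last target. There are 200 camera calls.

## Task

Finish both battery modules in their assembly nests: set the long cell brick into the empty long nest without dropping it, then on it the long busbar carrier and on that the long cover; the short nest already holds its brick, so it gets the short carrier and then the short cover. Each part goes on square to its nest and fully home, flat on the one below, and the two contactors on the bench stay standing where they are.

Things in the scene. Friction and masses are not known exactly. Their poses are not given: they have to be found in the camera images.
- brick_long_mid (a point): Half-way up the loose long cell brick: ten upright cells in two rows of five between black holders, grey band round the middle, bright cell ends on top; 104 long, 44 wide, 68 high, 0.5 kg. Home in the long nest: this point 44 above nest origin. x lengthwise, y across, z up; a half turn looks the same. (mm)
- carrier_long_mid (a point): Half-way up the long busbar carrier: plate 116 long, 48 wide, 10 thick, copper straps on top, 8 mm end lips below (18 high, plate's underside 1 below this point). Copper tabs 10 wide stick out 14 at the ends. Flared lips pass over the long brick's ends, 2.5 play each. Home: flat on the brick, this point 79 above nest origin. Grip across, above the lips. x lengthwise, y across, z up; a half turn looks the same. (mm)
- cover_long_mid (a point): Half-way up the long cover: plain ribbed lid, no copper, 128 long, 52 wide, plate 10, ribs 3, end lips 8 below (21 high, plate's underside 2.5 below this point). Flared lips pass over the long carrier's ends, 2.5 play each; a 20 gap in them clears its tab. Home: flat on the carrier, this point 90.5 above nest origin. Grip across, above the lips. x lengthwise, y across, z up; a half turn looks the same. (mm)
- carrier_short_mid (a point): Half-way up the short busbar carrier: plate 76 long, 48 wide, 10 thick, copper straps on top, 8 mm end lips below (18 high, plate's underside 1 below this point). Copper tabs 10 wide stick out 14 at the ends. Flared lips pass over the short brick's ends, 2.5 play each. Home: flat on the brick, this point 79 above nest origin. Grip across, above the lips. x lengthwise, y across, z up; a half turn looks the same. (mm)
- cover_short_mid (a point): Half-way up the short cover: plain ribbed lid, no copper, 88 long, 52 wide, plate 10, ribs 3, end lips 8 below (21 high, plate's underside 2.5 below this point). Flared lips pass over the short carrier's ends, 2.5 play each; a 20 gap in them clears its tab. Home: flat on the carrier, this point 90.5 above nest origin. Grip across, above the lips. x lengthwise, y across, z up; a half turn looks the same. (mm)
- nest_long: Empty long nest, fixed: aluminium plate 152 by 80, top face 10 above the bench, pocket 104 by 44 with 2 play each edge between flared grey guides 10 to 12 high, one per end, two per side near the ends (none within 30 of the middle). Origin on the bench under the pocket's centre. x lengthwise, y across, z up; a half turn looks the same. (mm)
- nest_short: Short nest, fixed: plate 112 by 80 by 10 that already holds a fixed brick of six cells (two rows of three), 64 long, 44 wide, its flat top 78 above the bench. Origin on the bench under the brick's centre. x lengthwise, y across, z up; a half turn looks the same. (mm)
- contactor_a: A bystander: the small contactor, black can of 44 mm diameter with a pale top and two upright studs, 58 mm high, loose, standing between the two nests. Origin at the centre of its underside.
- contactor_b: A bystander: the larger contactor, black can of 58 mm diameter with a pale top and two upright studs, 72 mm high, loose, standing off to the robot's left. Origin at the centre of its underside.

How it is judged:
By the outcome, as a careful person would: the job done as asked, in the order asked, and still so for the second after the job is handed in, with the robot touching nothing.
It also fails if it takes over 125 s, if anything falls off the work surface, if the arm or the gripper's body presses on something with over 40 N, if the wrist force passes 120 N, or if a joint passes its speed limit or range.

## Working session

There is one attempt and no reset: what is moved stays moved. The work goes in short steps, each a Python script; the robot and the scene stay as the last script left them, time stands still between calls to the robot, and variables do not carry over. Pictures are saved under pics/ and viewed, at most 14 in all, crops included, and the job is handed in when it is done.

```bash
ls; mkdir -p pics; python3 - <<'E'
from rig import *
import cv2,numpy as np
for n in("scene","top"):
    p,d=grab_frame(n); cv2.imwrite(f"pics/{n}0.png",p[:,:,::-1]); np.savez(f"{n}0.npz",p=p,d=d)
    c=camera_info(n); print(n,c["mtx"],c["distortion"],c["R"],c["t"],-np.array(c["R"]).T@c["t"])
print(get_time_s())
E
```

```text
pics
scene [[467.31925604   0.         320.48264044]
 [  0.         467.31925604 242.43130935]
 [  0.           0.           1.        ]] [-0.09736159  0.          0.          0.          0.        ] [[ 0.61104024  0.79149322 -0.01297357]
 [ 0.60237878 -0.47555032 -0.64108634]
 [-0.51358508  0.38391455 -0.7673591 ]] [-0.33134953 -0.27424838  1.38910184] [ 1.08109128 -0.4014544   0.88582426]
top [[444.33883369   0.         311.59898935]
 [  0.         444.33883369 242.70653295]
 [  0.           0.           1.        ]] [0.0219437 0.        0.        0.        0.       ] [[ 0.1213279  -0.99260949  0.00243625]
 [-0.97098731 -0.1191938  -0.20730768]
 [ 0.20606596  0.02278664 -0.97827276]] [-0.02864544  0.54301968  0.81401856] [0.3629992  0.0177421  0.90897412]
0.1
```

View pics/top0.png

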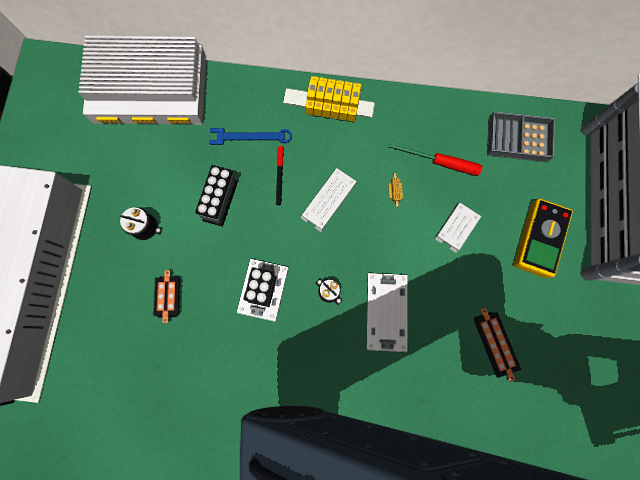

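View pics/scene0.png

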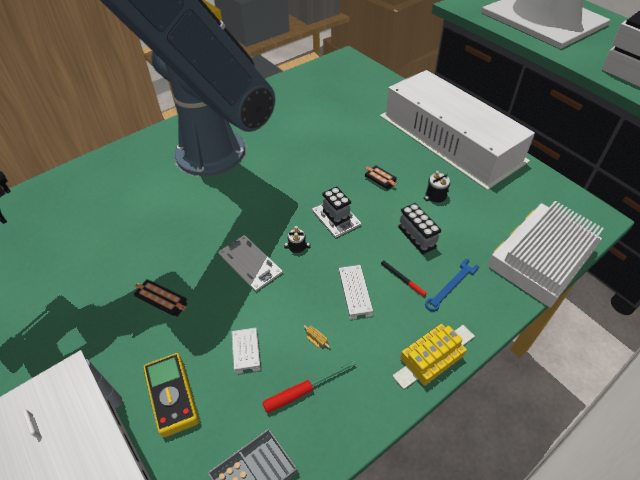

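The top view shows, by pixel: brick (216,194), short nest (263,290), contactor_a (329,289), contactor_b (138,222), long nest (388,311), long carrier (497,345, in shadow), short carrier (167,296), long cover (329,199) and short cover (458,226). The scene view shows the same things from the far side.

```bash
cat > vis.py <<'E'
import numpy as np, cv2
from rig import camera_info, grab_frame
def rays(n):
    c=camera_info(n); K=np.array(c["mtx"]);D=np.array(c["distortion"]);R=np.array(c["R"]);t=np.array(c["t"])
    u,v=np.meshgrid(np.arange(640.),np.arange(480.))
    q=cv2.undistortPoints(np.stack([u,v],-1).reshape(-1,1,2),K,D).reshape(480,640,2)
    dc=np.dstack([q,np.ones((480,640))])
    return dc@R, -R.T@t          # directions (per unit depth), centre
def cloud(n,d):
    r,o=rays(n); return o+r*d[...,None]
def pix(n,X):
    c=camera_info(n); return cv2.projectPoints(np.array(X,float).reshape(-1,1,3),cv2.Rodrigues(np.array(c["R"]))[0],np.array(c["t"]),np.array(c["mtx"]),np.array(c["distortion"]))[0].reshape(-1,2)
def rect(xy):
    (cx,cy),(w,h),a=cv2.minAreaRect(xy.astype(np.float32)*1000)
    if w<h: w,h,a=h,w,a+90
    a=(a+90)%180-90
    return cx,cy,w,h,a           # mm, deg of the long axis
def blob(m):
    n,l,s,_=cv2.connectedComponentsWithStats(m.astype(np.uint8)); k=1+np.argmax(s[1:,4]); return l==k
E
python3 - <<'E'
from vis import *
z=np.load("top0.npz");p,d=z["p"],z["d"]; P=cloud("top",d); r,o=rays("top")
hsv=cv2.cvtColor(p,cv2.COLOR_RGB2HSV)
green=(abs(hsv[...,0].astype(int)-75)<20)&(hsv[...,1]>80)
print("bench z",np.median(P[...,2][green]),P[...,2][green].std())
O={"brick":(216,194,38,.068),"snest":(263,290,40,.010),"sbrick":(263,285,40,.078),"lnest":(388,311,48,.010),"lcar":(497,345,45,.018),"scar":(167,296,34,.018),"lcov":(329,199,45,.018),"scov":(458,226,34,.018),"ca":(329,289,20,.058),"cb":(138,222,28,.072)}
for k,(u,v,h,top) in O.items():
    s=np.zeros((480,640),bool); s[v-h:v+h,u-h:u+h]=1
    Z=P[...,2]; m=blob(s&(abs(Z-top)<.006)&(~green if top<.02 else True))
    q=(o+r*((top-o[2])/r[...,2])[...,None])
    print(k,"z%.4f"%np.median(Z[m]),"n",m.sum(),"depth",np.round(rect(P[m][:,:2]),1),"plane",np.round(rect(q[m][:,:2]),1))
E
```

```text
bench z 0.00041036150203388466 0.06345960094341432
brick z0.0688 n 1151 depth [620.8 243.  104.1  45.1  -8.6] plane [620.2 242.3 104.7  45.4  -8.8]
snest z0.0107 n 1087 depth [445.5 126.2 112.2  80.2  -5.7] plane [445.3 126.  111.9  80.3  -5.7]
sbrick z0.0787 n 808 depth [445.3 126.1  63.8  44.2  -5.5] plane [445.2 125.9  64.   44.5  -5.9]
lnest z0.0104 n 2782 depth [ 431.8 -127.4  152.6   80.9    3.3] plane [ 431.9 -127.   152.3   80.1    3.5]
lcar z0.0180 n 1597 depth [ 394.9 -344.2  144.6   49.1   24.6] plane [ 394.9 -343.8  143.7   49.4   24.8]
scar z0.0189 n 988 depth [409.4 313.3 101.9  47.9   8.5] plane [409.3 312.7 101.5  48.4   8.5]
lcov z0.0185 n 1467 depth [651.5  14.1 129.2  52.4 -28.4] plane [650.3  14.4 128.8  52.4 -28.5]
scov z0.0183 n 1092 depth [ 623.9 -259.2   90.5   53.7  -28.4] plane [ 622.8 -258.3   90.6   53.5  -28.2]
ca z0.0582 n 15 depth [467.3 -13.9   8.4   5.9   9.4] plane [466.9 -14.    7.7   5.8   6.4]
cb z0.0723 n 19 depth [559.2 391.9   7.6   7.3  23.1] plane [559.3 391.7   8.6   7.7  11.6]
```

```bash
cat > act.py <<'E'
from rig import *
import numpy as np
G=.164; HI=.20
def ori(x,y,adeg):
    best=None
    for k in(-180,0,180):
        for hh in (HI,):
            o=[np.pi,0,np.radians(adeg+k)]; q=inverse_kinematics([x,y,G+hh],o)
            if q is not None and (best is None or abs(q[5])<best[0]): best=(abs(q[5]),o)
    return best[1]
def over(x,y,a,h=HI): movep([x,y,G+h],ori(x,y,a))
def down(x,y,z,thr=None,slow=.025,gap=.02):
    move_straight([x,y,G+z+gap],max_speed=.2)
    return move_straight([x,y,G+z],max_speed=slow,threshold=thr)
def up(h=HI,gap=.02):
    p=get_tcp_pos(); move_straight([p[0],p[1],G+h],max_speed=.2)
def pick(x,y,a,zg,force):
    gripper_to(1.0); over(x,y,a); r=down(x,y,zg,thr=8,slow=.06)
    z0=get_tcp_pos()[2]-G; gripper_to(0.0,force)
    print("pick t%.1f touch %s z%.4f width %.1fmm F%.1f"%(get_time_s(),r,z0,get_width()*87,get_gripper_force()))
    up(); print(" lifted: width %.1f"%(get_width()*87), np.round(get_ft_force(),1))
def lower(x,y,a,z,gap=.025):
    over(x,y,a); r=down(x,y,z-.002,thr=8,gap=gap)
    print("place t%.1f contact %s z-err %.1fmm"%(get_time_s(),r,(get_tcp_pos()[2]-G-z)*1e3), np.round(get_ft_force(),1),np.round(get_ft_torque(),2))
E
python3 - <<'E'
from act import *
for n,x,y,a in [("brick",.6205,.2425,-8.7),("ln",.432,-.127,3.4),("sn",.4453,.126,-5.7),("lcar",.395,-.344,24.7),("scar",.4095,.313,8.5),("lcov",.651,.0142,-28.4),("scov",.6234,-.2588,-28.3)]:
    o=ori(x,y,a); print(n,o[2],*[np.round(inverse_kinematics([x,y,G+h],o),2) for h in(.02,.2)])
t=get_time_s(); pick(.6205,.2425,-8.7,.036,45)
print(get_time_s()-t)
E
```

```text
brick 2.9897490086662866 [ 0.21  0.86  1.45  0.    0.83 -1.21] [ 0.21  0.63  1.36  0.    1.15 -1.21]
ln 0.059341194567807204 [-0.54  0.73  2.02 -0.    0.39  0.98] [-0.54  0.36  1.9  -0.    0.88  0.98]
sn -3.24107642095347 [ 0.03  0.73  1.99 -0.    0.42 -1.44] [ 0.03  0.37  1.87  0.    0.89 -1.44]
lcar 0.4310963252425994 [-0.93  0.76  1.83 -0.    0.55  0.21] [-0.93  0.45  1.73 -0.    0.97  0.21]
scar -2.993239667170275 [ 0.44  0.75  1.85  0.    0.53 -1.28] [ 0.44  0.44  1.75  0.    0.96 -1.28]
lcov 2.6459191460234033 [-0.15  0.85  1.5   0.    0.8  -1.22] [-0.15  0.61  1.4   0.    1.13 -1.22]
scov -0.4939281783143953 [-0.56  0.87  1.43 -0.    0.84  1.51] [-0.56  0.64  1.34 -0.    1.17  1.51]
pick t5.7 touch False z0.0356 width 43.6mm F45.0
 lifted: width 43.5 [ 0.1 -0.9 -4.8]
6.6000000000000005
```

```bash
python3 - <<'E'
from act import *
from vis import *
lower(.432,-.127,3.4,.0456)
p,d=grab_frame("scene"); u,v=pix("scene",[[.432,-.127,.04]])[0].astype(int); print(u,v)
cv2.imwrite("pics/s1.png",cv2.resize(p[v-80:v+80,u-100:u+100,::-1],None,fx=4,fy=4)[:600,:800])
E
```

```text
place t10.2 contact True z-err 0.4mm [ 0.2 -0.4  5.6] [ 0.13 -0.03  0.01]
248 251
```

View pics/s1.png

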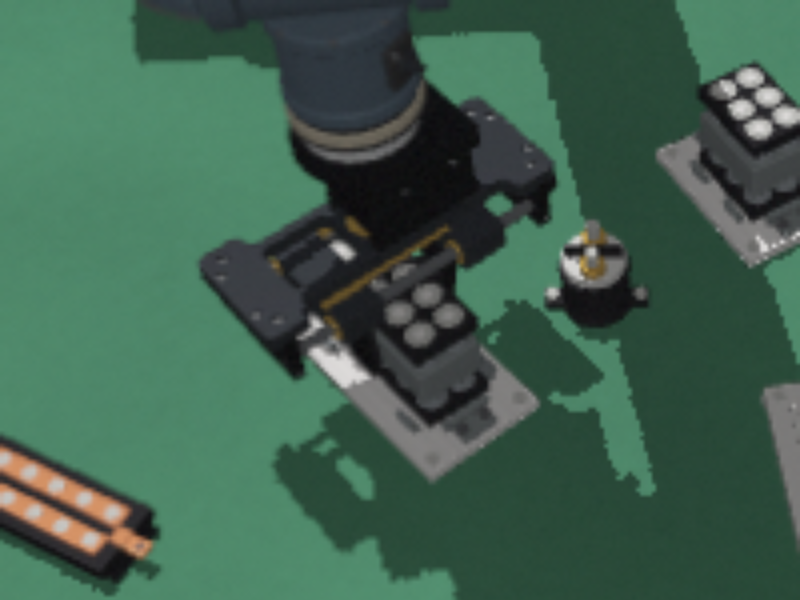

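The brick sits down inside the nest's guides, with the contactor beside it standing clear. Next I'll release it, measure it from above while the arm is over the long carrier, and pick that carrier.

```bash
cat >> vis.py <<'E'
def measure(x,y,top,half=.09,n="top",tag=None,tol=.004):
    p,d=grab_frame(n); P=cloud(n,d); r,o=rays(n)
    m=(abs(P[...,0]-x)<half)&(abs(P[...,1]-y)<half)&(abs(P[...,2]-top)<tol)
    m=blob(m); q=o+r*((top-o[2])/r[...,2])[...,None]
    print("meas z%.4f"%np.median(P[...,2][m]),np.round(rect(q[m][:,:2]),1),"n",m.sum())
    if tag: cv2.imwrite(f"pics/{tag}.png",p[:,:,::-1])
E
python3 - <<'E'
from act import *
from vis import *
gripper_to(1.0); up(); over(.395,-.344,24.7)
measure(.432,-.127,.078,tag="t2"); measure(.445,.126,.078,half=.06); print(get_time_s())
E
```

```text
meas z0.0785 [ 431.1 -125.5  103.5   44.3    2.9] n 1336
meas z0.0786 [445.2 125.8  64.   44.3  -5.4] n 797
13.175
```

View pics/t2.png

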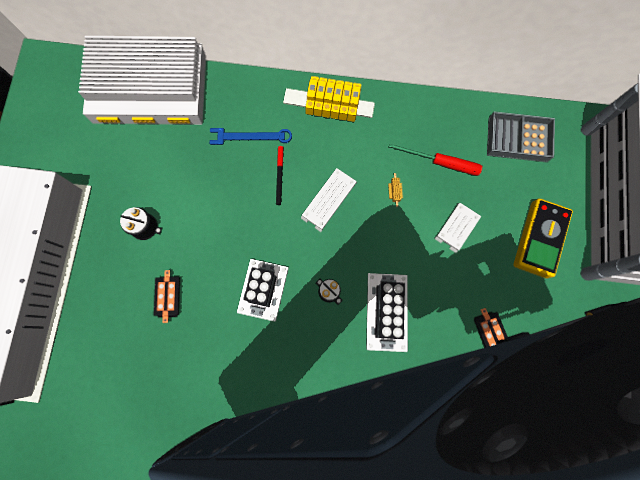

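The brick is home: its top is at 78.5 mm and it is within 2 mm of the nest centre. The camera reads about +1.5 mm in y compared with the robot, so I'll correct for that from here on.

```bash
python3 - <<'E'
from act import *
from vis import *
pick(.3952,-.3455,24.7,.020,30)
lower(.4315,-.127,3.3,.0896,gap=.03)
p,d=grab_frame("scene"); u,v=pix("scene",[[.432,-.127,.07]])[0].astype(int)
cv2.imwrite("pics/s3.png",cv2.resize(p[v-70:v+80,u-100:u+100,::-1],None,fx=4,fy=4))
E
```

```text
pick t15.8 touch False z0.0197 width 47.6mm F30.0
 lifted: width 47.8 [-0.7  0.1 -1.3]
place t19.3 contact True z-err 0.5mm [-0.3 -0.2  4.3] [ 0.05  0.05 -0.05]
```

View pics/s3.png

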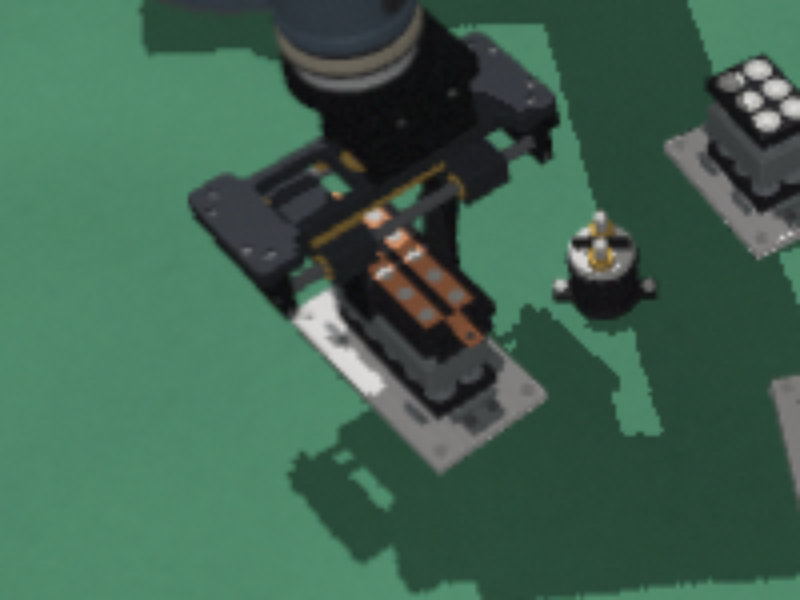

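The carrier is level on the brick with its lips over the ends. Contact came at the expected height.

```bash
python3 - <<'E'
from act import *
from vis import *
gripper_to(1.0); up(); over(.651,.0127,-28.4)
measure(.432,-.127,.088,tag="t4",tol=.0045); print(get_time_s())
pick(.6511,.0127,-28.4,.020,30)
E
```

```text
meas z0.0883 [ 433.3 -144.7  114.    14.8    7. ] n 213
22.9667
pick t25.6 touch False z0.0196 width 51.8mm F30.0
 lifted: width 51.4 [-0.2  0.6 -1.2]
```

View pics/t4.png

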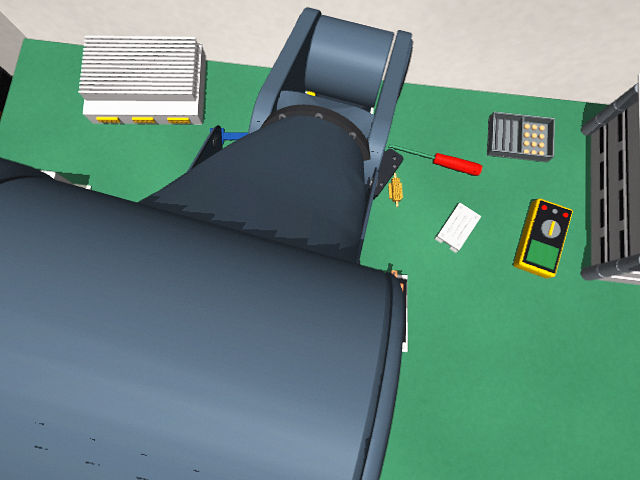

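The arm hides the nest in this view. I'll swing aside holding the cover and measure the placed carrier.

```bash
python3 - <<'E'
from act import *
from vis import *
over(.409,.313,8.5)
measure(.432,-.127,.088,tol=.0045,tag="t5"); print(get_time_s())
E
```

```text
meas z0.0885 [ 431.4 -125.1  143.3   48.6    3.4] n 1776
28.1
```

```bash
python3 - <<'E'
from act import *
from vis import *
lower(.4316,-.127,3.4,.0996,gap=.03)
p,d=grab_frame("scene"); u,v=pix("scene",[[.432,-.127,.07]])[0].astype(int)
cv2.imwrite("pics/s6.png",cv2.resize(p[v-70:v+80,u-100:u+100,::-1],None,fx=4,fy=4))
E
```

```text
place t31.6 contact True z-err 0.5mm [-0.4  0.6  4.7] [ 0.05  0.02 -0.01]
```

View pics/s6.png

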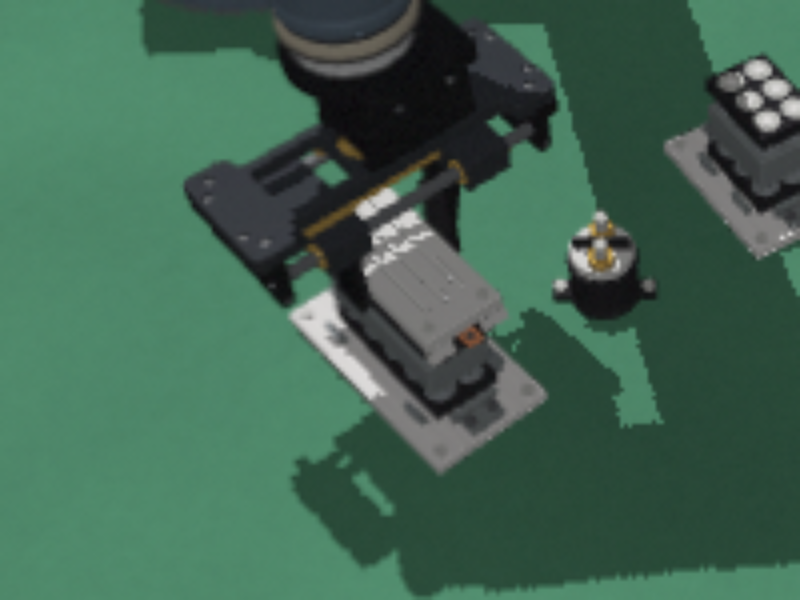

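The long cover is home, with its tab showing through the gap. Now the short carrier.

```bash
python3 - <<'E'
from act import *
from vis import *
gripper_to(1.0); up()
pick(.4095,.3114,8.5,.020,30)
lower(.4455,.1242,-5.6,.0896,gap=.03)
p,d=grab_frame("scene"); u,v=pix("scene",[[.445,.125,.07]])[0].astype(int)
cv2.imwrite("pics/s7.png",cv2.resize(p[v-70:v+80,u-100:u+100,::-1],None,fx=4,fy=4))
E
```

```text
pick t37.5 touch False z0.0197 width 47.6mm F30.0
 lifted: width 47.8 [-0.4  0.3  0.2]
place t40.9 contact True z-err 0.5mm [ 0.3 -0.3  4.1] [ 0.06 -0.08 -0.  ]
```

View pics/s7.png

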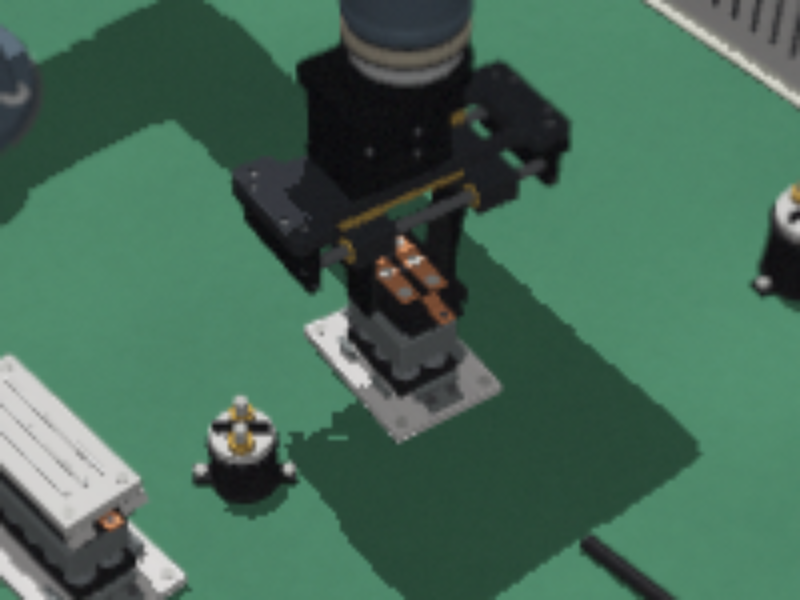

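The short carrier is level on its brick. I'll release it, measure both modules from over the short cover, then pick that cover.

```bash
python3 - <<'E'
from act import *
from vis import *
gripper_to(1.0); up()
over(.6236,-.2604,-28.3)
measure(.445,.126,.088,half=.075,tol=.0045,tag="t8"); measure(.432,-.127,.0995,tol=.005)
pick(.6236,-.2604,-28.3,.020,30)
E
```

```text
Traceback (most recent call last):
  File "vis.py", line 23, in measure
    m=blob(m); q=o+r*((top-o[2])/r[...,2])[...,None]
  File "vis.py", line 19, in blob
    n,l,s,_=cv2.connectedComponentsWithStats(m.astype(np.uint8)); k=1+np.argmax(s[1:,4]); return l==k
                                                                      ~~~~~~~~~^^^^^^^^^
ValueError: attempt to get argmax of an empty sequence
```

```bash
python3 - <<'E'
from act import *
from vis import *
pick(.6236,-.2604,-28.3,.020,30)
over(.395,-.344,24.7)
measure(.445,.126,.088,half=.075,tol=.0045,tag="t9"); measure(.432,-.127,.0995,tol=.005);measure(.445,.126,.010,half=.075,tol=.0045)
print(get_time_s())
E
```

```text
pick t47.7 touch False z0.0196 width 51.6mm F30.0
 lifted: width 51.6 [ 0.3  0.4 -2.2]
meas z0.0886 [444.2 125.  103.7  48.4  -6. ] n 1150
meas z0.0986 [ 430.7 -124.9  127.4   52.3    2.9] n 2043
meas z0.0107 [445.4 126.1 111.8  80.1  -5.7] n 834
50.0917
```

View pics/t9.png

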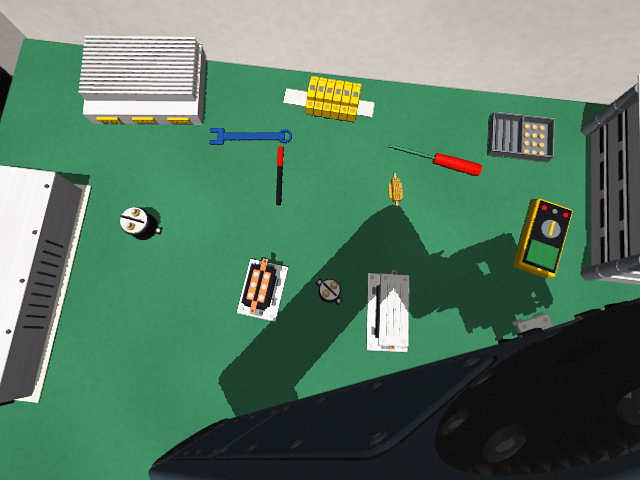

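The carrier is within 1 mm and 0.5° of the nest, the long stack is sound, and both contactors are standing. Now the short cover.

```bash
python3 - <<'E'
from act import *
from vis import *
lower(.4448,.1246,-5.7,.0996,gap=.03)
p,d=grab_frame("scene"); u,v=pix("scene",[[.445,.125,.07]])[0].astype(int)
cv2.imwrite("pics/s10.png",cv2.resize(p[v-70:v+80,u-100:u+100,::-1],None,fx=4,fy=4))
E
```

```text
place t53.3 contact True z-err 0.4mm [-0.4 -0.2  4.1] [ 0.11 -0.13  0.02]
```

View pics/s10.png

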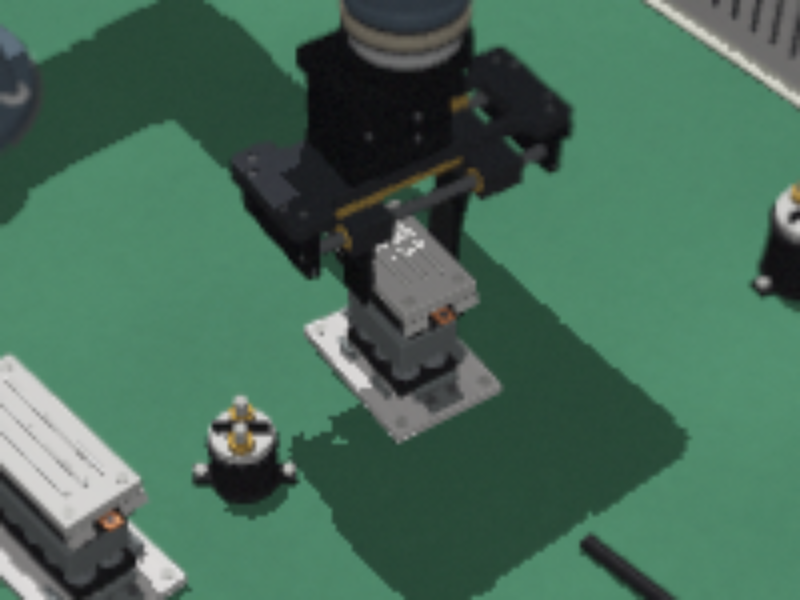

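The short cover is level, with its tab in the gap. I'll release it, back away and check both modules.

```bash
python3 - <<'E'
from act import *
from vis import *
gripper_to(1.0); up(); over(.395,-.344,24.7)
measure(.445,.126,.0995,half=.075,tol=.005,tag="t11"); measure(.432,-.127,.0995,tol=.005)
measure(.467,-.014,.058,half=.03,tol=.006); measure(.559,.392,.072,half=.03,tol=.006); print(get_time_s())
E
```

```text
meas z0.0986 [443.4 125.   87.7  52.4  -5.9] n 1370
meas z0.0985 [ 430.7 -124.9  127.2   52.3    3.4] n 2036
meas z0.0587 [466.9 -14.    7.7   5.8   6.4] n 15
meas z0.0723 [558.6 389.7  13.    6.7  53.1] n 21
56.8167
```

View pics/t11.png

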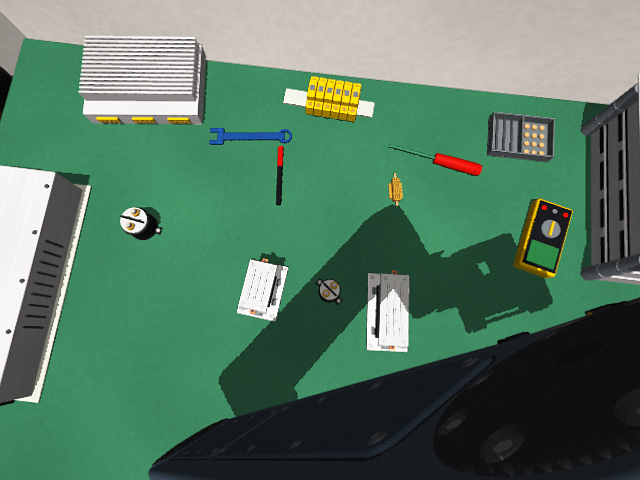

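Both covers are flat at 98.5 mm and within 0.3° of their nests. Both contactors are standing where they were.

```bash
python3 -c "
from rig import *
print(finish_job())"
```

```text
the job is handed in; nothing more can be done
None
```

Both battery modules are assembled, with covers flat and square to their nests and both contactors still in place, and I handed the job in at about 57 s of the 125 s limit; no verdict came back.

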